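# Roll down a slatted laminate facing

### The arm

A 6-joint arm with a two-finger parallel gripper is mounted at the origin on the work surface. World frame = base frame: x ahead of the robot, y to its left, z up, the work surface at z = 0. Lengths are in m, angles in rad, forces in N, time in s.
With the tool pointing down it reaches from about 0.35 to 0.775 m from the base axis. Payload 5.5 kg.
Tool frame: the origin (TCP) lies at the centre of the arm's flange, where the gripper is bolted on; the fingertips stand 173 mm ahead of it and the grasp point (between the pads) lies 155 mm ahead of it; z points along the fingers, y is the line along which they close (so a half turn about z gives the same grasp; the last joint's range is limited). The gripper opens to 85 mm and grips with 20 to 120 N. Pads are 22 mm wide; open, the fingers measure 114 mm over their backs; the gripper's body (76 mm by 85 mm) begins 54 mm behind the grasp point. The pads swing forward as they close: fully open they stand 13 mm farther back than shut.
Start: joints at [0.96, 0.313, 0.046, 1.304, 0, 1.431], TCP at [0.261, 0.512, 0.405] pointing down, gripper open.
Joint ranges: [-2.76, 2.76], [-0.86, 1.69], [-1.03, 1.26], [-2.2, 2.34], [-1.47, 1.5], [-3.14, 3.14]. Speed limits (rad/s): [2.57, 2.57, 3.14, 3.14, 3.14, 3.14].

### API

Orientations are given as a rotation vector (axis times angle).
In Python, from rig import manip gives the robot as it stands.
- The arm moves only by the shell command python3 -m inch 'ROWS' [FORCE]. ROWS is JSON, a list of rows, each a list of 7 numbers: the shift along the tool's x, y, z in m, then the turn, a rotation vector about the tool's x, y, z in degrees, then the closure, from 0 (fully open) to 1 (shut). In form: [[tx, ty, tz, wx, wy, wz, fingers], ...]. A call has 1 to 5 rows; each row shifts and turns the commanded pose from where the row before left it, along the tool's axes as they then stand; what a row does not reach is not made up. A row lasts 1/10 s, in which the tool goes at most 50 mm and 8.59 degrees, less where a joint would pass 70% of its speed; a pose out of reach is approached as far as the arm can. A call is refused whole if a number of a shift passes 0.05 or a number of a turn 8.59, either way. A call with a gripper value outside its range is refused whole. The fingers move at their own pace and stop on an object; FORCE is the grip in N (left out, the last holds). Time passes only in rows, so rows that do not move let the fingers close. It gives the time, the measured TCP pose, the force, the opening and the grip force at its end, in the units of the state.
- manip.get_obs(): the state, without advancing time (a new reading comes with each control period).
- manip.grab_frame(name): name is "scene" or "top"; returns a dict with "img" (400x640x3 uint8, red, green, blue), "K" (3x3 intrinsics, pixels), "view" (4x4, takes a point from world to camera coordinates). Camera axes: x right, y down, z forward; pixel columns grow to the right and rows downward; lengths in m; the calibration is good to about 2 mm. A picture is of the moment at which its call begins. There is no depth.
- manip.sign_off(): hands the job in; it is judged then, once.
The state is a dict: "time_s": time; "qpos": joint angles; "qd": joint speeds; "joint_torque": joint torques, N m; "tool_pos": TCP position; "orientation": TCP orientation; "contact_force": force on the tool from outside, world axes, zero at the start; "ft_torque": the same for the moment, N m; "opening": opening from 0.0 (shut) to 1.0 (fully open); "finger_force": force on a finger pad.
Only numpy, scipy, OpenCV 4.12 (cv2) and the standard library are available. Lean on these libraries where they do the work, as an engineer would, in place of code of your own. Each camera call takes 0.05 s, during which the arm holds its last target. There are 200 camera calls.

### The job

Take the hand roller out of its holder and roll it along the whole row of laminate slats with a steady push of about 20 N, never over 30 N, until every slat is bedded level with the brown frame. Press only with the roller, not with the gripper, then put the roller back in its holder, upright with its shoulder plate on the rim, and let go; leave the other things alone.

Things in the scene. Friction and masses are not known exactly. Their poses are not given: they have to be found in the camera images.
- stand: Fixed pale wooden base, 170 (x) x 290 (y) x 48 mm; origin at the centre of its underside, z up. On it a blue pad carries a springy brown board, 130 x 260 mm, same centre and axes; in the board's recess lie eight white laminate slats side by side along y: slat 1 at y = -84 mm, slat 8 at +84 mm, 24 mm apart, each 92 mm long in x. The brown frame is 33 mm wide at both ends, 18 mm at the sides.
- row (a point): Fixed point of the stand, 86 mm above its origin: only the nominal centre of the frame's top. The pad makes the true level up to 14 mm higher or lower, and the row slopes along the stand's y by up to 0.06 rad either way; neither is measured: feel for it. An unpressed slat stands 3 mm proud of the frame. Under load the board gives about 1 mm per 10 N.
- roller: Loose hand pressure roller, about 0.45 kg. Origin at the lowest point of its rubber wheel, z up along the handle. Wheel radius 20 mm, 60 mm wide, turning freely on an axle along x 20 mm above the origin: it rolls along y. Fork cheeks end 12 mm above the wheel's lowest point. Steel shoulder plate 96 (x) x 68 (y) mm, underside 46 mm, top 52 mm above the origin.
- handle (a point): Grip point of the roller's upright dark wooden handle, on its centre line 80 mm above the roller's origin. The handle is 36 (x) x 28 (y) mm and reaches from 52 to 116 mm above the origin. Gripped firmly across its 28 mm (fingers closing along the roller's y) it does not swivel while it rolls.
- holder: Fixed open plywood box, outside 90 (x) x 62 (y) x 60 mm high, walls 5 mm; origin at the centre of its underside. The roller hangs in it by the shoulder plate, which rests on the rim with the wheel inside; axle along the holder's x, either way round. The roller's origin is then 14 mm above the holder's.
- spray: Bystander: white round bottle, 64 mm across, 170 mm high; origin at the centre of its underside.
- spool: Bystander: wooden spool, 40 mm across, 48 mm high; origin at the centre of its underside.
- iron: Bystander: clothes iron, about 110 x 200 x 118 mm; origin at the centre of its sole.
- wheel (a joint): Angle (rad) of the roller's wheel about its axle; changes as it rolls.
- slat1 (a joint): How far slat 1 has been pressed down (m): 0 = 3 mm proud, 0.003 = level with the frame. It starts to sink at about 13 N, slowly (about 20 mm/s at 20 N), and stays where it is left.
- slat2 (a joint): How far slat 2 has been pressed down (m): 0 = 3 mm proud, 0.003 = level with the frame. It starts to sink at about 13 N, slowly (about 20 mm/s at 20 N), and stays where it is left.
- slat3 (a joint): How far slat 3 has been pressed down (m): 0 = 3 mm proud, 0.003 = level with the frame. It starts to sink at about 13 N, slowly (about 20 mm/s at 20 N), and stays where it is left.
- slat4 (a joint): How far slat 4 has been pressed down (m): 0 = 3 mm proud, 0.003 = level with the frame. It starts to sink at about 13 N, slowly (about 20 mm/s at 20 N), and stays where it is left.
- slat5 (a joint): How far slat 5 has been pressed down (m): 0 = 3 mm proud, 0.003 = level with the frame. It starts to sink at about 13 N, slowly (about 20 mm/s at 20 N), and stays where it is left.
- slat6 (a joint): How far slat 6 has been pressed down (m): 0 = 3 mm proud, 0.003 = level with the frame. It starts to sink at about 13 N, slowly (about 20 mm/s at 20 N), and stays where it is left.
- slat7 (a joint): How far slat 7 has been pressed down (m): 0 = 3 mm proud, 0.003 = level with the frame. It starts to sink at about 13 N, slowly (about 20 mm/s at 20 N), and stays where it is left.
- slat8 (a joint): How far slat 8 has been pressed down (m): 0 = 3 mm proud, 0.003 = level with the frame. It starts to sink at about 13 N, slowly (about 20 mm/s at 20 N), and stays where it is left.
Not all that is in view belongs to the job. What is shaped like the roller but orange is not meant.

How it is judged:
By the outcome, as a careful person would: the job done as asked, in the order asked, and still so for the second after the job is handed in, with the robot touching nothing.
It also fails if it takes over 72 s, if anything falls off the work surface, if the arm or the gripper's body presses on something with over 40 N, if the wrist force passes 120 N, or if a joint passes its speed limit or range.

## Working session

There is one attempt and no reset: what is moved stays moved. The work goes in short steps, Python scripts to look and compute and a shell command to move; the robot and the scene stay as the last step left them, time stands still between calls to the robot, and variables do not carry over. Pictures are saved under pics/ and viewed, at most 10 in all, crops included, and the job is handed in when it is done.

```bash
ls; mkdir -p pics; python3 - <<'E'
from rig import manip
import cv2
for n in("scene","top"):
    f=manip.grab_frame(n); cv2.imwrite(f"pics/{n}0.png",f["img"][:,:,::-1]); print(n,f["K"].tolist(),f["view"].round(4).tolist())
print(manip.get_obs())
E
```

```text
pics
scene [[495.82057989612963, 0.0, 316.80220364541606], [0.0, 495.82057989612963, 193.76264962264153], [0.0, 0.0, 1.0]] [[0.1042, 0.9945, 0.0126, -0.1029], [0.6268, -0.0558, -0.7772, -0.2895], [-0.7722, 0.0889, -0.6292, 1.7997], [0.0, 0.0, 0.0, 1.0]]
top [[510.82412252809297, 0.0, 319.42142277755676], [0.0, 510.82412252809297, 201.75320576255848], [0.0, 0.0, 1.0]] [[-0.0292, -0.9995, -0.0116, 0.0399], [-0.9965, 0.03, -0.0775, 0.628], [0.0779, 0.0093, -0.9969, 1.7396], [0.0, 0.0, 0.0, 1.0]]
{'time_s': 0.1, 'qpos': array([ 9.60409631e-01,  3.13931654e-01,  4.50868472e-02,  1.30362237e+00,
       -1.78737719e-05,  1.43119742e+00]), 'qd': array([ 0.00112734, -0.00164642,  0.00312112,  0.00010063, -0.00097586,
        0.00013302]), 'joint_torque': array([ 3.29463452e-03, -4.81726134e+01,  2.99243617e+01,  1.27091078e-02,
        1.30259903e-05,  9.35039566e-06]), 'tool_pos': array([0.26071866, 0.51229152, 0.40389185]), 'orientation': array([-7.32562111e-01, -3.05437569e+00,  2.45200340e-03]), 'contact_force': array([0.34295948, 0.37970823, 0.38932278]), 'ft_torque': array([0.0116085 , 0.0189758 , 0.03031833]), 'finger_force': 0.0, 'opening': 0.9995777035922624}
```

View pics/scene0.png

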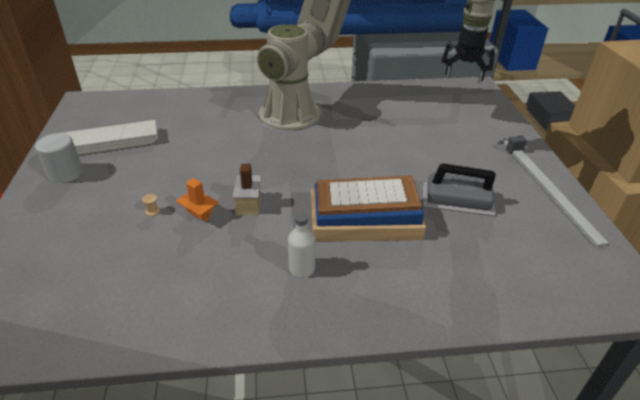

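View pics/top0.png

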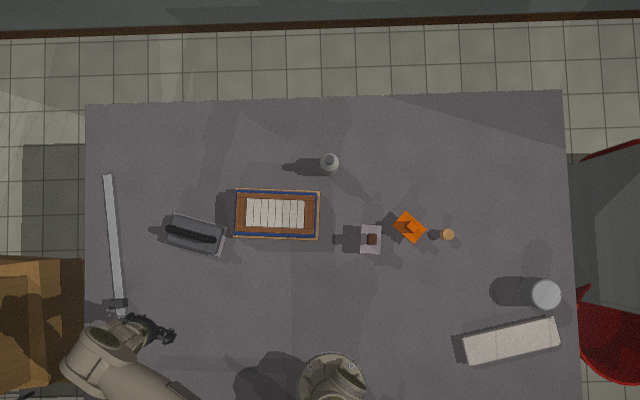

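The scene view shows the roller, with a dark handle and grey plate, in its holder at about (246,190), the stand at (367,205), the orange decoy at (197,200), the iron at (460,190), and the spray bottle at (301,250). In the top view the roller is at (371,239) and the stand at (277,214). I'll enlarge both for corner picks.

```bash
python3 - <<'E'
import cv2,numpy as np
a=cv2.imread("pics/top0.png");b=cv2.imread("pics/scene0.png")
c1=cv2.resize(a[180:260,225:390],None,fx=4.8,fy=4.8,interpolation=cv2.INTER_CUBIC)
cv2.imwrite("pics/c1.png",c1)
c2=cv2.resize(b[155:245,228:430],None,fx=3.9,fy=3.9,interpolation=cv2.INTER_CUBIC)
cv2.imwrite("pics/c2.png",c2)
E
```

```text
(no output)
```

View pics/c1.png

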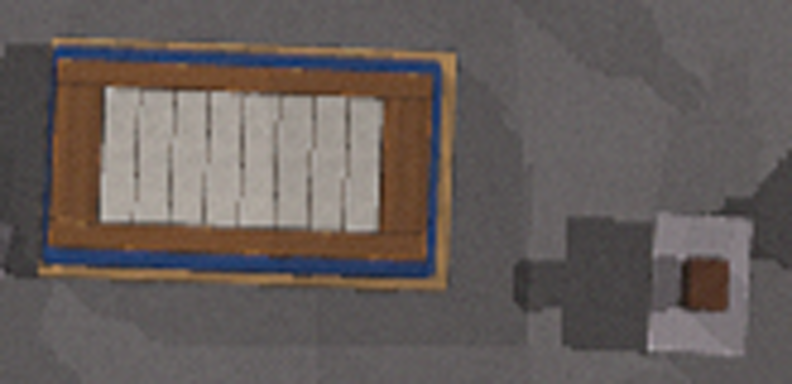

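View pics/c2.png

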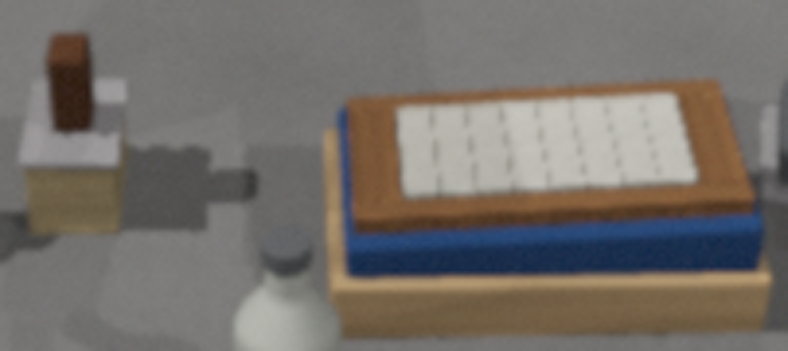

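Crop 1 (top view) shows the plate corners at (656,212), (752,217), (744,354) and (648,350), and the slat row at (104,86), (384,98), (380,232) and (100,222). Crop 2 (scene view) shows the same plate and row corners. I'll triangulate them.

```bash
cat > h.py <<'E'
import numpy as np,cv2
from rig import manip
from scipy.spatial.transform import Rotation as R
def P(f): return f["K"]@f["view"][:3]
def tri(Pa,Pb,a,b):
    X=cv2.triangulatePoints(Pa,Pb,np.array(a,float).T,np.array(b,float).T); return (X[:3]/X[3]).T
def plane(Pm,uv,z):
    # pixel + height -> world xy
    H=np.c_[Pm[:,0],Pm[:,1],Pm[:,2]*z+Pm[:,3]]; X=(np.linalg.inv(H)@np.c_[np.array(uv,float),np.ones(len(uv))].T); return (X[:2]/X[2]).T
E
python3 - <<'E'
from h import *
ft=manip.grab_frame("top");fs=manip.grab_frame("scene");Pt,Ps=P(ft),P(fs)
c1=lambda L:np.array([225,180])+(np.array(L)+.5)/4.8-.5
c2=lambda L:np.array([228,155])+(np.array(L)+.5)/3.9-.5
np.set_printoptions(precision=4,suppress=True)
for n,a,b in(("plate",[(744,354),(648,350),(656,212),(752,217)],[(33,78),(128,79),(124,165),(20,162)]),
 ("slats",[(380,232),(100,222),(104,86),(384,98)],[(397,104),(683,93),(697,183),(403,196)]),
 ("handle top",[(706.5,284)],[(71,38)])):
    X=tri(Pt,Ps,c1(a),c2(b));print(n,X,X.mean(0))
    if len(X)==4:
        e=(X[2]+X[3]-X[0]-X[1])/2;g=(X[1]+X[2]-X[0]-X[3])/2
        print(np.linalg.norm(e),np.linalg.norm(g),"yaw x-edge",np.degrees(np.arctan2(e[1],e[0])),"yaw y-edge",np.degrees(np.arctan2(-g[0],g[1])), "slope",g[2]/np.linalg.norm(g))
print("plate@.066",plane(Pt,c1([(744,354),(648,350),(656,212),(752,217)]),.066).mean(0),"handle@.13",plane(Pt,c1([(706.5,284)]),.13))
print("stand bottom-ish top corners z.048",plane(Pt,c1([(447,290),(38,275),(52,38),(456,52)]),.048), plane(Pt,c1([(447,290),(38,275),(52,38),(456,52)]),.048).mean(0))
o=manip.get_obs();print(o["orientation"],R.from_rotvec(o["orientation"]).as_matrix())
E
```

```text
plate [[ 0.4468 -0.1737  0.0697]
 [ 0.4515 -0.1065  0.0679]
 [ 0.5474 -0.1133  0.0663]
 [ 0.5417 -0.1818  0.0693]] [ 0.4968 -0.1439  0.0683]
0.09566712622070275 0.06807521432880269 yaw x-edge -4.457391944268194 yaw y-edge -4.382063485438448 slope -0.03507301413380426
slats [[0.5384 0.0771 0.0991]
 [0.5516 0.271  0.1054]
 [0.6443 0.2628 0.1027]
 [0.6308 0.0709 0.0948]] [0.5913 0.1704 0.1005]
0.09290121838971314 0.19348691682047564 yaw x-edge -4.472176365283909 yaw y-edge -3.9541783281036085 slope 0.036755420991198676
handle top [[ 0.4959 -0.1422  0.1382]] [ 0.4959 -0.1422  0.1382]
plate@.066 [ 0.4968 -0.1464] handle@.13 [[ 0.4959 -0.1451]]
stand bottom-ish top corners z.048 [[0.4972 0.0305]
 [0.5163 0.3195]
 [0.6845 0.3068]
 [0.6658 0.0193]] [0.591 0.169]
[-0.7326 -3.0546  0.0015] [[-0.8912  0.4536 -0.0006]
 [ 0.4536  0.8912 -0.0009]
 [ 0.0001 -0.001  -1.    ]]
```

```bash
python3 -m inch '[[0,0,0,0,0,-7.5,0],[0,0,0,0,0,-7.5,0],[0,0,0,0,0,-7.5,0],[-0.018,-0.04,0,0,0,0,0],[-0.018,-0.04,0,0,0,0,0]]'
python3 -m inch '[[-0.018,-0.04,0,0,0,0,0],[-0.018,-0.04,0,0,0,0,0],[-0.018,-0.04,0,0,0,0,0],[-0.018,-0.04,0,0,0,0,0],[-0.018,-0.04,0,0,0,0,0]]'
python3 -m inch '[[-0.018,-0.04,0,0,0,0,0],[-0.018,-0.04,0,0,0,0,0],[-0.018,-0.04,0,0,0,0,0],[-0.018,-0.04,0,0,0,0,0],[-0.018,-0.04,0,0,0,0,0]]'
python3 -m inch '[[-0.018,-0.04,0,0,0,0,0],[-0.018,-0.04,0,0,0,0,0],[-0.018,-0.04,0,0,0,0,0],[-0.018,-0.03,0,0,0,0,0],[0,0,0,0,0,0,0]]'
cat >> h.py <<'E'
def err(x,y,z,yaw):
    "remaining shift in tool axes, turn deg, for target TCP (tool y at yaw+90deg, tool down)"
    o=manip.get_obs();M=R.from_rotvec(o["orientation"]);c,s=np.cos(np.radians(yaw)),np.sin(np.radians(yaw))
    T=np.array([[-c,-s,0],[-s,c,0],[0,0,-1.]])
    d=M.inv().apply(np.array([x,y,z])-o["tool_pos"]);w=np.degrees((M.inv()*R.from_matrix(T)).as_rotvec())
    print("t",o["time_s"],"pos",o["tool_pos"].round(4),"shift",d.round(4),"turn",w.round(2),"F",o["contact_force"].round(1),"open",round(o["opening"],3))
E
python3 -c "
from h import *
err(.4968,-.1445,.249,-4.4)"
```

```text
time_s: 0.7
tool_pos: [0.2904, 0.4296, 0.404]
orientation: [-0.118, -3.139, 0.001]
contact_force: [0.4, -0.4, 0.7]
opening: 0.998
finger_force: 0.0
time_s: 1.2
tool_pos: [0.3647, 0.2219, 0.4047]
orientation: [0.122, 3.139, 0.0]
contact_force: [0.6, -0.4, 0.1]
opening: 0.999
finger_force: 0.0
time_s: 1.7
tool_pos: [0.4389, 0.0153, 0.4048]
orientation: [0.123, 3.139, 0.0]
contact_force: [0.5, 0.1, 0.9]
opening: 1.001
finger_force: 0.0
time_s: 2.2
tool_pos: [0.5003, -0.1419, 0.404]
orientation: [0.13, 3.138, -0.002]
contact_force: [-0.2, -0.3, 0.3]
opening: 0.997
finger_force: 0.0
t 2.2 pos [ 0.5003 -0.1419  0.404 ] shift [ 0.0033 -0.0028  0.155 ] turn [-0.06  0.05 -0.34] F [-0.2 -0.3  0.3] open 0.997
```

```bash
python3 -m inch '[[0.003,-0.002,0.04,0,0,-0.3,0],[0,0,0.04,0,0,0,0],[0,0,0.04,0,0,0,0],[0,0,0.025,0,0,0,0],[0,0,0.01,0,0,0,0]]'
python3 -m inch '[[0,0,0,0,0,0,0],[0,0,0,0,0,0,0]]'
python3 - <<'E'
from h import *
err(.4968,-.1445,.249,-4.4)
f=manip.grab_frame("top");g=manip.grab_frame("scene")
a=cv2.resize(f["img"][215:265,340:405,::-1],None,fx=6,fy=6,interpolation=2);b=cv2.resize(g["img"][130:225,215:280,::-1],None,fx=6,fy=6,interpolation=2)
cv2.imwrite("pics/g1.png",np.hstack([cv2.copyMakeBorder(a,0,b.shape[0]-a.shape[0],0,0,0),b]))
E
```

```text
time_s: 2.7
tool_pos: [0.494, -0.1385, 0.2469]
orientation: [-0.113, -3.135, -0.004]
contact_force: [-0.3, -0.6, 0.5]
opening: 1.0
finger_force: 0.0
time_s: 2.9
tool_pos: [0.4962, -0.1398, 0.2509]
orientation: [0.114, 3.138, -0.001]
contact_force: [-0.5, 0.4, -0.2]
opening: 0.999
finger_force: 0.0
t 2.9 pos [ 0.4962 -0.1398  0.2509] shift [-0.001  -0.0047  0.0019] turn [-0.02  0.09  0.25] F [-0.5  0.4 -0.2] open 0.999
```

View pics/g1.png

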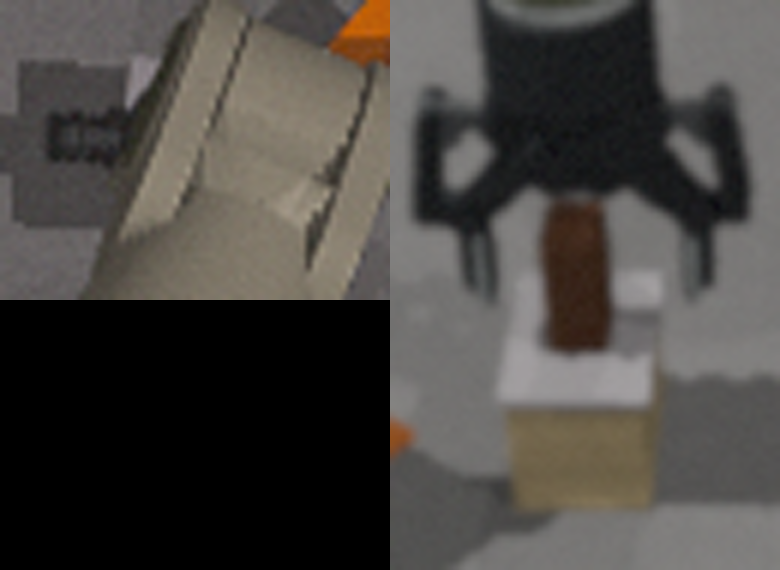

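Scene crop: the fingers straddle the handle about 13 crop px (about 5 mm) too far to +y, which agrees with the pose readout. I'll correct that and then close.

```bash
python3 -m inch '[[-0.001,-0.0045,0.001,0,0,0,0],[0,0,0,0,0,0,0],[0,0,0,0,0,0,0]]' 
python3 -c "
from h import *
err(.4968,-.1445,.249,-4.4)"
python3 -m inch '[[0,0,0,0,0,0,1],[0,0,0,0,0,0,1],[0,0,0,0,0,0,1],[0,0,0,0,0,0,1],[0,0,0,0,0,0,1]]' 100
python3 -m inch '[[0,0,0,0,0,0,1],[0,0,0,0,0,0,1],[0,0,0,0,0,0,1]]' 100
python3 -c "
from h import *
err(.4968,-.1445,.249,-4.4)"
```

```text
time_s: 3.3
tool_pos: [0.4965, -0.1447, 0.2492]
orientation: [0.115, 3.139, -0.0]
contact_force: [0.1, 0.1, 0.2]
opening: 0.997
finger_force: 0.0
t 3.3 pos [ 0.4965 -0.1447  0.2492] shift [-0.0003  0.0002  0.0002] turn [-0.01  0.05  0.2 ] F [0.1 0.1 0.2] open 0.997
time_s: 3.8
tool_pos: [0.4965, -0.1445, 0.249]
orientation: [0.114, 3.139, -0.001]
contact_force: [0.9, -0.9, 1.8]
opening: 0.317
finger_force: 98.9
time_s: 4.1
tool_pos: [0.4965, -0.1446, 0.249]
orientation: [0.115, 3.139, -0.001]
contact_force: [-0.4, -0.7, 3.9]
opening: 0.316
finger_force: 98.9
t 4.1 pos [ 0.4965 -0.1446  0.249 ] shift [-0.0003  0.0001  0.    ] turn [-0.03  0.04  0.22] F [-0.4 -0.7  3.9] open 0.316
```

```bash
python3 -m inch '[[0,0,-0.01,0,0,0,1],[0,0,-0.03,0,0,0,1],[0,0,-0.03,0,0,0,1],[0,0,-0.03,0,0,0,1],[0,0,-0.03,0,0,0,1]]' 
python3 -m inch '[[0,0,0,0,0,0,1],[0,0,0,0,0,0,1],[0,0,0,0,0,0,1],[0,0,0,0,0,0,1],[0,0,0,0,0,0,1]]' 
python3 - <<'E'
from h import *
print(np.mean([manip.get_obs()["contact_force"] for _ in range(5)],0))
err(.5853,.0862,.365,-3.9)
f=manip.grab_frame("top");g=manip.grab_frame("scene")
a=cv2.resize(f["img"][200:265,325:410,::-1],None,fx=4,fy=4,interpolation=2);b=cv2.resize(g["img"][100:225,215:300,::-1],None,fx=4.5,fy=4.5,interpolation=2)
cv2.imwrite("pics/g2.png",np.hstack([cv2.copyMakeBorder(a,0,b.shape[0]-a.shape[0],0,0,0),b]))
E
```

```text
time_s: 4.6
tool_pos: [0.4957, -0.144, 0.3792]
orientation: [-0.114, -3.137, -0.002]
contact_force: [-0.0, 1.1, -4.9]
opening: 0.317
finger_force: 98.5
time_s: 5.1
tool_pos: [0.496, -0.1442, 0.3772]
orientation: [-0.114, -3.137, -0.002]
contact_force: [-1.2, 0.2, -4.1]
opening: 0.314
finger_force: 99.1
[-1.17892229  0.19795672 -4.13102442]
t 5.1 pos [ 0.496  -0.1442  0.3772] shift [-0.0723  0.2363  0.0123] turn [ 0.06 -0.15 -0.27] F [-1.2  0.2 -4.1] open 0.314
```

View pics/g2.png

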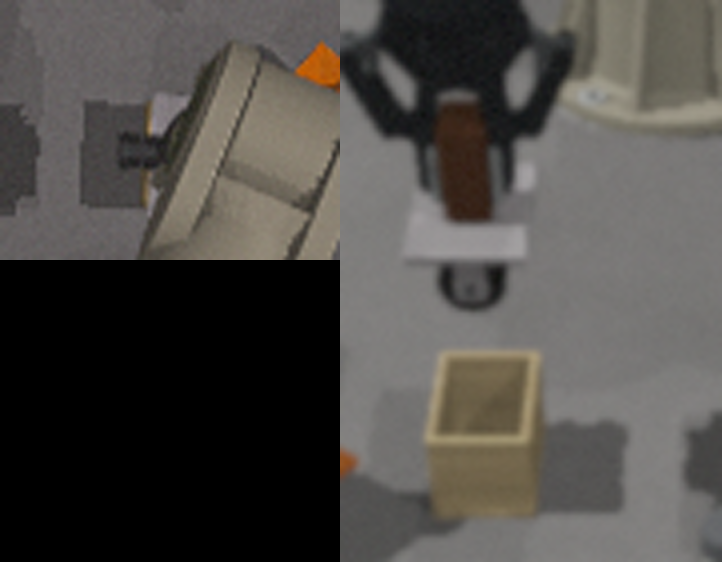

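The roller is held upright by the handle, clear of the holder, whose rim in the scene crop runs from (442,353) to (537,440). Now I'll move over slat 1.

```bash
python3 -m inch '[[-0.006,0.02,0,0,0,-0.3,1],[-0.012,0.039,0,0,0,0,1],[-0.012,0.039,0,0,0,0,1],[-0.012,0.039,0,0,0,0,1],[-0.012,0.039,0,0,0,0,1]]' 
python3 -m inch '[[-0.012,0.039,0,0,0,0,1],[-0.006,0.02,0.012,0,0,0,1],[0,0,0,0,0,0,1],[0,0,0,0,0,0,1],[0,0,0,0,0,0,1]]' 
python3 - <<'E'
from h import *
err(.5853,.0862,.345,-3.9)
Ps=P(manip.grab_frame("scene"))
c=np.array([(442,353),(541,352),(537,440),(425,440)])-[340,0]
X=plane(Ps,np.array([215,100])+(c+.5)/4.5-.5,.06);print(X,X.mean(0))
E
```

```text
time_s: 5.7
tool_pos: [0.5626, 0.0289, 0.3785]
orientation: [-0.107, -3.14, -0.0]
contact_force: [1.2, -1.0, -3.2]
opening: 0.316
finger_force: 99.1
time_s: 6.2
tool_pos: [0.584, 0.0845, 0.3667]
orientation: [-0.107, -3.139, 0.0]
contact_force: [1.0, 0.0, -2.8]
opening: 0.316
finger_force: 99.3
t 6.2 pos [0.584  0.0845 0.3667] shift [-0.0012  0.0018  0.0217] turn [-0.02 -0.02 -0.02] F [ 1.   0.  -2.8] open 0.316
[[ 0.45035428 -0.17016729]
 [ 0.45474191 -0.10844728]
 [ 0.54179511 -0.11209209]
 [ 0.53586096 -0.17856451]] [ 0.49568806 -0.14231779]
```

```bash
python3 -m inch '[[-0.001,0.002,0.01,0,0,0,1],[0,0,0.01,0,0,0,1],[0,0,0.004,0,0,0,1],[0,0,0,0,0,0,1],[0,0,0,0,0,0,1]]' | egrep 'pos|force'
python3 -m inch '[[0,0,0.001,0,0,0,1],[0,0,0.001,0,0,0,1],[0,0,0,0,0,0,1]]' | egrep 'pos|contact'
python3 -m inch '[[0,0,0.001,0,0,0,1],[0,0,0,0,0,0,1]]'| egrep 'pos|contact'

```

```text
tool_pos: [0.5852, 0.0869, 0.3425]
contact_force: [0.2, 0.1, -4.1]
finger_force: 99.5
tool_pos: [0.5853, 0.0871, 0.3408]
contact_force: [0.0, -0.3, -3.6]
tool_pos: [0.5853, 0.0871, 0.3396]
contact_force: [-0.6, -0.5, -4.8]
```

```bash
python3 -m inch '[[0,0,0.001,0,0,0,1],[0,0,0.001,0,0,0,1],[0,0,0,0,0,0,1]]' | egrep 'pos|contact'
python3 -m inch '[[0,0,0.001,0,0,0,1],[0,0,0,0,0,0,1]]'| egrep 'pos|contact'

```

```text
tool_pos: [0.5852, 0.0871, 0.3375]
contact_force: [-0.3, 0.1, -4.0]
tool_pos: [0.5852, 0.0871, 0.3366]
contact_force: [0.1, -0.6, -3.2]
```

```bash
python3 -m inch '[[0,0,0.001,0,0,0,1],[0,0,0,0,0,0,1]]'| egrep 'pos|contact'

```

```text
tool_pos: [0.5852, 0.0871, 0.3356]
contact_force: [-0.6, -0.0, -4.0]
```

```bash
python3 -m inch '[[0,0,0.001,0,0,0,1],[0,0,0,0,0,0,1]]'| egrep 'pos|contact'
python3 -m inch '[[0,0,0.001,0,0,0,1],[0,0,0,0,0,0,1]]'| egrep 'pos|contact'

```

```text
tool_pos: [0.5852, 0.0871, 0.3346]
contact_force: [-0.3, -0.0, -3.8]
tool_pos: [0.5852, 0.0871, 0.3336]
contact_force: [-0.7, 0.4, -4.7]
```

```bash
python3 -m inch '[[0,0,0.001,0,0,0,1],[0,0,0,0,0,0,1]]'| egrep 'pos|contact'

```

```text
tool_pos: [0.5852, 0.0871, 0.3326]
contact_force: [-0.4, -0.4, -4.1]
```

```bash
python3 -m inch '[[0,0,0.001,0,0,0,1],[0,0,0,0,0,0,1]]'| egrep 'pos|contact'
python3 -m inch '[[0,0,0.001,0,0,0,1],[0,0,0,0,0,0,1]]'| egrep 'pos|contact'

```

```text
tool_pos: [0.5852, 0.0871, 0.3316]
contact_force: [-0.0, -0.3, -4.0]
tool_pos: [0.5852, 0.0871, 0.3306]
contact_force: [1.2, 0.4, -4.4]
```

```bash
python3 -m inch '[[0,0,0.001,0,0,0,1],[0,0,0,0,0,0,1]]'| egrep 'pos|contact'

```

```text
tool_pos: [0.5853, 0.0871, 0.33]
contact_force: [-1.7, 0.4, -0.8]
```

```bash
python3 -m inch '[[0,0,0.001,0,0,0,1],[0,0,0,0,0,0,1]]'| egrep 'pos|contact'
python3 -m inch '[[0,0,0.0005,0,0,0,1],[0,0,0,0,0,0,1]]'| egrep 'pos|contact'

```

```text
tool_pos: [0.5853, 0.0871, 0.3295]
contact_force: [-2.1, -0.3, 2.4]
tool_pos: [0.5853, 0.0871, 0.3291]
contact_force: [-2.2, -0.1, 6.3]
```

```bash
python3 -m inch '[[0,0,0.0005,0,0,0,1],[0,0,0,0,0,0,1]]'| egrep 'pos|contact'

```

```text
tool_pos: [0.5853, 0.0871, 0.3289]
contact_force: [-3.4, -1.1, 7.4]
```

```bash
python3 -m inch '[[0,0,0.001,0,0,0,1],[0,0,0.0005,0,0,0,1],[0,0,0,0,0,0,1]]'| egrep 'pos|contact'

```

```text
tool_pos: [0.5852, 0.0871, 0.3278]
contact_force: [-3.4, -0.1, 8.5]
```

```bash
python3 -m inch '[[0,0,0.0007,0,0,0,1],[0,0,0,0,0,0,1],[0,0,0,0,0,0,1]]'| egrep 'pos|contact'

```

```text
tool_pos: [0.5853, 0.0871, 0.3271]
contact_force: [-2.7, -0.1, 8.4]
```

```bash
python3 -m inch '[[0,0,0.0008,0,0,0,1],[0,0,0.0005,0,0,0,1],[0,0,0,0,0,0,1]]'| egrep 'pos|contact'

```

```text
tool_pos: [0.5853, 0.087, 0.3261]
contact_force: [-3.9, -2.0, 10.6]
```

```bash
python3 -m inch '[[0,0,0.0008,0,0,0,1],[0,0,0,0,0,0,1],[0,0,0,0,0,0,1]]'| egrep 'pos|contact'

```

```text
tool_pos: [0.5853, 0.0868, 0.3256]
contact_force: [-4.1, -2.4, 12.6]
```

```bash
python3 -m inch '[[0,0.002,0.0005,0,0,0,1],[0,0.002,0,0,0,0,1],[0,0.002,0,0,0,0,1],[0,0.002,0,0,0,0,1],[0,0.002,-0.0001,0,0,0,1]]'| egrep 'pos|contact'

```

```text
tool_pos: [0.5859, 0.0963, 0.3258]
contact_force: [-5.0, -2.2, 14.8]
```

```bash
python3 -m inch '[[0,0.002,-0.0001,0,0,0,1],[0,0.002,-0.0001,0,0,0,1],[0,0.002,-0.0001,0,0,0,1]]'| egrep 'pos|contact'

```

```text
tool_pos: [0.5864, 0.1029, 0.3259]
contact_force: [-4.7, -1.0, 13.8]
```

```bash
python3 -m inch '[[0,0.002,0,0,0,0,1],[0,0.002,0,0,0,0,1],[0,0.002,0,0,0,0,1],[0,0.002,0,0,0,0,1]]'| egrep 'pos|contact'

```

```text
tool_pos: [0.5869, 0.1107, 0.3262]
contact_force: [-5.5, -5.4, 15.5]
```

```bash
python3 -m inch '[[0,0.002,0,0,0,0,1],[0,0.002,0,0,0,0,1],[0,0.002,-0.0001,0,0,0,1],[0,0.002,-0.0001,0,0,0,1]]'| egrep 'pos|contact'

```

```text
tool_pos: [0.5875, 0.1177, 0.3265]
contact_force: [-4.6, -4.3, 16.0]
```

```bash
python3 -m inch '[[0,0.002,-0.0001,0,0,0,1],[0,0.002,-0.0001,0,0,0,1],[0,0.002,-0.0001,0,0,0,1],[0,0.002,0,0,0,0,1]]'| egrep 'pos|contact'

```

```text
tool_pos: [0.5881, 0.1269, 0.3269]
contact_force: [-5.6, -1.0, 16.3]
```

```bash
python3 -m inch '[[0,0.002,-0.0001,0,0,0,1],[0,0.002,-0.0001,0,0,0,1],[0,0.002,-0.0001,0,0,0,1],[0,0.002,-0.0001,0,0,0,1]]'| egrep 'pos|contact'

```

```text
tool_pos: [0.5886, 0.1347, 0.3273]
contact_force: [-5.3, -5.2, 15.4]
```

```bash
python3 -m inch '[[0,0.002,-0.0001,0,0,0,1],[0,0.002,-0.0001,0,0,0,1],[0,0.002,0,0,0,0,1],[0,0.002,-0.0001,0,0,0,1]]'| egrep 'pos|contact'

```

```text
tool_pos: [0.5892, 0.1417, 0.3277]
contact_force: [-5.4, -4.0, 14.7]
```

```bash
python3 -m inch '[[0,0.002,0,0,0,0,1],[0,0.002,-0.0001,0,0,0,1],[0,0.002,0,0,0,0,1],[0,0.002,-0.0001,0,0,0,1]]'| egrep 'pos|contact'
python3 -m inch '[[0,0.002,-0.0001,0,0,0,1],[0,0.002,-0.0001,0,0,0,1],[0,0.002,0,0,0,0,1],[0,0.002,-0.0001,0,0,0,1]]'| egrep 'pos|contact'

```

```text
tool_pos: [0.5897, 0.1509, 0.3281]
contact_force: [-4.6, -1.8, 17.4]
tool_pos: [0.5903, 0.1586, 0.3285]
contact_force: [-5.5, -5.6, 16.8]
```

```bash
python3 -m inch '[[0,0.002,-0.0001,0,0,0,1],[0,0.002,0,0,0,0,1],[0,0.002,-0.0001,0,0,0,1],[0,0.002,-0.0001,0,0,0,1]]'| egrep 'pos|contact'

```

```text
tool_pos: [0.5909, 0.1657, 0.3288]
contact_force: [-5.7, -4.2, 17.7]
```

```bash
python3 -m inch '[[0,0.002,-0.0002,0,0,0,1],[0,0.002,-0.0001,0,0,0,1],[0,0.002,-0.0001,0,0,0,1],[0,0.002,-0.0001,0,0,0,1]]'| egrep 'pos|contact'
python3 -m inch '[[0,0.002,-0.0001,0,0,0,1],[0,0.002,-0.0001,0,0,0,1],[0,0.002,-0.0001,0,0,0,1],[0,0.002,-0.0001,0,0,0,1]]'| egrep 'pos|contact'

```

```text
tool_pos: [0.5914, 0.1749, 0.3293]
contact_force: [-5.4, -2.6, 16.3]
tool_pos: [0.592, 0.1825, 0.3297]
contact_force: [-6.1, -5.4, 16.8]
```

```bash
python3 -m inch '[[0,0.002,-0.0001,0,0,0,1],[0,0.002,-0.0001,0,0,0,1],[0,0.002,0,0,0,0,1],[0,0.002,-0.0001,0,0,0,1]]'| egrep 'pos|contact'

```

```text
tool_pos: [0.5926, 0.1897, 0.33]
contact_force: [-5.2, -5.0, 16.1]
```

```bash
python3 -m inch '[[0,0.002,-0.0001,0,0,0,1],[0,0.002,-0.0001,0,0,0,1],[0,0.002,-0.0001,0,0,0,1],[0,0.002,-0.0001,0,0,0,1]]'| egrep 'pos|contact'
python3 -m inch '[[0,0.002,-0.0001,0,0,0,1],[0,0.002,-0.0001,0,0,0,1],[0,0.002,0,0,0,0,1],[0,0.002,-0.0001,0,0,0,1]]'| egrep 'pos|contact'

```

```text
tool_pos: [0.5931, 0.1989, 0.3305]
contact_force: [-4.5, -0.8, 16.6]
tool_pos: [0.5937, 0.2065, 0.3309]
contact_force: [-4.9, -6.9, 16.9]
```

```bash
python3 -m inch '[[0,0.002,-0.0001,0,0,0,1],[0,0.002,-0.0001,0,0,0,1],[0,0.002,-0.0001,0,0,0,1],[0,0.002,-0.0001,0,0,0,1]]'| egrep 'pos|contact'

```

```text
tool_pos: [0.5943, 0.2137, 0.3312]
contact_force: [-3.9, -4.5, 16.7]
```

```bash
python3 -m inch '[[0,0.002,-0.0001,0,0,0,1],[0,0.002,-0.0001,0,0,0,1],[0,0.002,-0.0001,0,0,0,1],[0,0.002,-0.0001,0,0,0,1]]'| egrep 'pos|contact'
python3 -m inch '[[0,0.002,-0.0001,0,0,0,1],[0,0.002,-0.0001,0,0,0,1],[0,0.002,0,0,0,0,1],[0,0.002,-0.0001,0,0,0,1]]'| egrep 'pos|contact'

```

```text
tool_pos: [0.5948, 0.2229, 0.3317]
contact_force: [-4.4, -1.2, 16.8]
tool_pos: [0.5953, 0.2304, 0.3321]
contact_force: [-5.0, -6.7, 17.5]
```

```bash
python3 -m inch '[[0,0.002,-0.0001,0,0,0,1],[0,0.002,-0.0001,0,0,0,1],[0,0.002,-0.0001,0,0,0,1],[0,0.002,-0.0001,0,0,0,1]]'| egrep 'pos|contact|time'

```

```text
time_s: 18.55
tool_pos: [0.596, 0.2377, 0.3324]
contact_force: [-3.6, -4.7, 17.2]
```

```bash
python3 -m inch '[[0,0.002,-0.0002,0,0,0,1],[0,0.002,-0.0001,0,0,0,1],[0,0.002,-0.0001,0,0,0,1],[0,0.002,-0.0001,0,0,0,1]]'| egrep 'pos|contact'
python3 -m inch '[[0,0.002,-0.0001,0,0,0,1],[0,0.002,-0.0001,0,0,0,1],[0,0.002,0,0,0,0,1],[0,0.002,-0.0001,0,0,0,1]]'| egrep 'pos|contact'

```

```text
tool_pos: [0.5965, 0.2469, 0.333]
contact_force: [-3.7, -1.7, 16.0]
tool_pos: [0.5971, 0.255, 0.3334]
contact_force: [-3.3, -1.6, 15.9]
```

```bash
python3 -m inch '[[0,0.002,-0.0001,0,0,0,1],[0,0.002,-0.0001,0,0,0,1],[0,0.002,-0.0001,0,0,0,1],[0,0.002,-0.0001,0,0,0,1]]'| egrep 'pos|contact|time'

```

```text
time_s: 19.75
tool_pos: [0.5976, 0.263, 0.3337]
contact_force: [-3.7, -0.8, 15.3]
```

Every slat was passed at about 20 N, and the path is linear with a slope of about 0.047. There's plenty of time, so I'll roll back once at the same load to make sure slat 1 is bedded too.

```bash
python3 -m inch '[[0,-0.002,0.0001,0,0,0,1],[0,-0.004,0.0002,0,0,0,1],[0,-0.004,0.0002,0,0,0,1],[0,-0.004,0.0002,0,0,0,1],[0,-0.004,0.0002,0,0,0,1]]'| egrep 'pos|contact'
python3 -m inch '[[0,-0.004,0.0002,0,0,0,1],[0,-0.004,0.0002,0,0,0,1],[0,-0.004,0.0002,0,0,0,1],[0,-0.004,0.0001,0,0,0,1],[0,-0.004,0.0002,0,0,0,1]]'| egrep 'pos|contact'

```

```text
tool_pos: [0.5964, 0.2451, 0.3329]
contact_force: [-4.0, -0.5, 15.5]
tool_pos: [0.595, 0.225, 0.3319]
contact_force: [-4.8, 0.2, 16.0]
```

```bash
python3 -m inch '[[0,-0.004,0.0002,0,0,0,1],[0,-0.004,0.0002,0,0,0,1],[0,-0.004,0.0002,0,0,0,1],[0,-0.004,0.0001,0,0,0,1],[0,-0.004,0.0002,0,0,0,1]]'| egrep 'pos|contact'
python3 -m inch '[[0,-0.004,0.0002,0,0,0,1],[0,-0.004,0.0002,0,0,0,1],[0,-0.004,0.0002,0,0,0,1],[0,-0.004,0.0001,0,0,0,1],[0,-0.004,0.0002,0,0,0,1]]'| egrep 'pos|contact'

```

```text
tool_pos: [0.5937, 0.205, 0.3309]
contact_force: [-4.1, -0.2, 16.1]
tool_pos: [0.5923, 0.185, 0.3299]
contact_force: [-5.0, -0.1, 16.5]
```

```bash
python3 -m inch '[[0,-0.004,0.0002,0,0,0,1],[0,-0.004,0.0002,0,0,0,1],[0,-0.004,0.0002,0,0,0,1],[0,-0.004,0.0001,0,0,0,1],[0,-0.004,0.0002,0,0,0,1]]'| egrep 'pos|contact'
python3 -m inch '[[0,-0.004,0.0002,0,0,0,1],[0,-0.004,0.0002,0,0,0,1],[0,-0.004,0.0002,0,0,0,1],[0,-0.004,0.0001,0,0,0,1],[0,-0.004,0.0002,0,0,0,1]]'| egrep 'pos|contact'

```

```text
tool_pos: [0.5909, 0.165, 0.3289]
contact_force: [-4.4, 0.1, 15.6]
tool_pos: [0.5895, 0.145, 0.3279]
contact_force: [-4.6, -0.4, 15.9]
```

```bash
python3 -m inch '[[0,-0.004,0.0002,0,0,0,1],[0,-0.004,0.0002,0,0,0,1],[0,-0.004,0.0002,0,0,0,1],[0,-0.004,0.0002,0,0,0,1],[0,-0.004,0.0002,0,0,0,1]]'| egrep 'pos|contact'
python3 -m inch '[[0,-0.004,0.0002,0,0,0,1],[0,-0.004,0.0002,0,0,0,1],[0,-0.004,0.0002,0,0,0,1],[0,-0.004,0.0002,0,0,0,1],[0,-0.004,0.0002,0,0,0,1]]'| egrep 'pos|contact'

```

```text
tool_pos: [0.5882, 0.125, 0.3268]
contact_force: [-3.7, -0.5, 15.1]
tool_pos: [0.5868, 0.105, 0.3258]
contact_force: [-4.7, 0.5, 16.2]
```

```bash
python3 -m inch '[[0,-0.004,0.0002,0,0,0,1],[0,-0.004,0.0002,0,0,0,1],[0,-0.004,0.0002,0,0,0,1],[0,-0.004,0.0002,0,0,0,1],[0,-0.003,0.0002,0,0,0,1]]'| egrep 'pos|contact'
python3 -m inch '[[0,0,0,0,0,0,1],[0,0,0,0,0,0,1]]'| egrep 'pos|contact'
python3 -m inch '[[0,0,-0.003,0,0,0,1],[0,0,-0.01,0,0,0,1],[0,0,-0.02,0,0,0,1],[0,0,-0.02,0,0,0,1],[0,0,0,0,0,0,1]]'| egrep 'pos|contact'
python3 -m inch '[[0,0,0,0,0,0,1],[0,0,0,0,0,0,1]]'| egrep 'time|contact'
python3 - <<'E'
from h import *
err(.4965,-.1446,.376,-4.2)
f=manip.grab_frame("top");g=manip.grab_frame("scene")
a=cv2.resize(f["img"][180:250,225:330,::-1],None,fx=3.8,fy=3.8,interpolation=2);b=cv2.resize(g["img"][80:245,290:430,::-1],None,fx=2.8,fy=2.8,interpolation=2)
cv2.imwrite("pics/g3.png",np.hstack([cv2.copyMakeBorder(a,0,b.shape[0]-a.shape[0],0,0,0),b]))
E
```

```text
tool_pos: [0.5855, 0.086, 0.3248]
contact_force: [-5.6, 0.1, 15.7]
tool_pos: [0.5855, 0.0858, 0.3248]
contact_force: [-5.2, -1.4, 16.2]
tool_pos: [0.5861, 0.0861, 0.3769]
contact_force: [1.2, -1.1, -3.5]
time_s: 25.15
contact_force: [-0.0, 0.8, -3.8]
t 25.15 pos [0.5849 0.0861 0.3728] shift [ 0.0726 -0.2361 -0.003 ] turn [-0.01 -0.14  0.33] F [-0.   0.8 -3.8] open 0.315
```

View pics/g3.png

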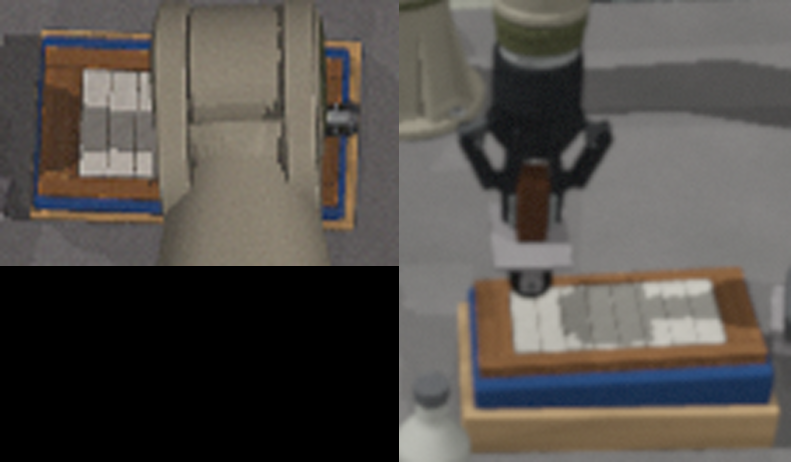

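The slats lie level in the row and the roller hangs straight in the grip. I'll return to the holder.

```bash
python3 -m inch '[[0.006,-0.019,-0.003,0,0,0.3,1],[0.012,-0.039,0,0,0,0,1],[0.012,-0.039,0,0,0,0,1],[0.012,-0.039,0,0,0,0,1],[0.012,-0.039,0,0,0,0,1]]' |grep pos
python3 -m inch '[[0.012,-0.039,0,0,0,0,1],[0.006,-0.02,0,0,0,0,1],[0,0,0,0,0,0,1],[0,0,0,0,0,0,1],[0,0,0,0,0,0,1]]' |grep pos
python3 -c "
from h import *
err(.4965,-.1446,.249,-4.2)"
```

```text
tool_pos: [0.5178, -0.0857, 0.3767]
tool_pos: [0.4966, -0.1415, 0.3771]
t 26.25 pos [ 0.4966 -0.1415  0.3771] shift [-0.0002 -0.0032  0.1281] turn [ 0.04 -0.03  0.06] F [ 0.1  0.6 -3.8] open 0.315
```

```bash
python3 -m inch '[[0,-0.003,0.01,0,0,0,1],[0,0,0.02,0,0,0,1],[0,0,0.02,0,0,0,1],[0,0,0,0,0,0,1],[0,0,0,0,0,0,1]]' |grep pos
python3 -c "
from h import *
err(.4965,-.1446,.249,-4.2)"
python3 -m inch '[[0,0,0.01,0,0,0,1],[0,0,0.01,0,0,0,1],[0,0,0.01,0,0,0,1],[0,0,0,0,0,0,1],[0,0,0,0,0,0,1]]' |egrep 'pos|contact'
python3 -c "
from h import *
err(.4965,-.1446,.249,-4.2)"
```

```text
tool_pos: [0.4962, -0.1445, 0.327]
t 26.75 pos [ 0.4962 -0.1445  0.327 ] shift [-0.0004 -0.0002  0.078 ] turn [ 0.04 -0.08  0.09] F [-0.1  0.3 -3.3] open 0.311
tool_pos: [0.4961, -0.1451, 0.2971]
contact_force: [-0.1, -0.3, -3.4]
t 27.25 pos [ 0.4961 -0.1451  0.2971] shift [-0.0004  0.0005  0.0481] turn [ 0.03 -0.05  0.02] F [-0.1 -0.3 -3.4] open 0.315
```

```bash
python3 -m inch '[[0,0.0005,0.01,0,0,0,1],[0,0,0.01,0,0,0,1],[0,0,0.01,0,0,0,1],[0,0,0.01,0,0,0,1],[0,0,0.003,0,0,0,1]]' |egrep 'pos|contact'
python3 -m inch '[[0,0,0,0,0,0,1],[0,0,0,0,0,0,1],[0,0,0.002,0,0,0,1],[0,0,0,0,0,0,1]]' |egrep 'pos|contact'
python3 -c "
from h import *
err(.4965,-.1446,.249,-4.2)"
```

```text
tool_pos: [0.4957, -0.1443, 0.2527]
contact_force: [0.0, 1.2, -4.6]
tool_pos: [0.4964, -0.1446, 0.2527]
contact_force: [0.3, -0.2, -3.9]
t 28.15 pos [ 0.4964 -0.1446  0.2527] shift [-0.0001  0.      0.0037] turn [-0.01  0.03  0.03] F [ 0.3 -0.2 -3.9] open 0.312
```

```bash
python3 -m inch '[[0,0,0.001,0,0,0,1],[0,0,0.001,0,0,0,1],[0,0,0.001,0,0,0,1],[0,0,0,0,0,0,1],[0,0,0,0,0,0,1]]' |egrep 'pos|contact'

```

```text
tool_pos: [0.4963, -0.1446, 0.2495]
contact_force: [-0.6, -0.5, -3.6]
```

```bash
python3 -m inch '[[0,0,0.0007,0,0,0,1],[0,0,0,0,0,0,1],[0,0,0,0,0,0,1]]' |egrep 'pos|contact'

```

```text
tool_pos: [0.4964, -0.1446, 0.249]
contact_force: [-0.3, 0.4, -1.6]
```

```bash
python3 -m inch '[[0,0,0.0004,0,0,0,1],[0,0,0,0,0,0,1]]' |egrep 'pos|contact'
python3 -m inch '[[0,0,0,0,0,0,0.5],[0,0,0,0,0,0,0.3],[0,0,0,0,0,0,0],[0,0,0,0,0,0,0],[0,0,0,0,0,0,0]]' 20|egrep 'pos|contact|open'
python3 -m inch '[[0,0,0,0,0,0,0],[0,0,0,0,0,0,0],[0,0,-0.005,0,0,0,0],[0,0,-0.02,0,0,0,0],[0,0,-0.03,0,0,0,0]]'|egrep 'pos|contact|open'
python3 -m inch '[[0,0,-0.04,0,0,0,0],[0.03,0.03,-0.03,0,0,0,0],[0.02,0.045,0,0,0,0,0],[0.02,0.045,0,0,0,0,0],[0.02,0.045,0,0,0,0,0]]'|egrep 'pos|contact|open'
python3 -m inch '[[0,0.045,0,0,0,0,0],[0,0.045,0,0,0,0,0],[0,0,0,0,0,0,0],[0,0,0,0,0,0,0]]'|egrep 'pos|time'
python3 - <<'E'
from h import *
f=manip.grab_frame("top");g=manip.grab_frame("scene")
a=cv2.resize(f["img"][180:260,225:390,::-1],None,fx=4.8,fy=4.8,interpolation=2);b=cv2.resize(g["img"][145:240,215:430,::-1],None,fx=2.3,fy=2.3,interpolation=2)
b=cv2.copyMakeBorder(b,0,0,0,a.shape[1]-b.shape[1],0)
cv2.imwrite("pics/g4.png",np.vstack([a,b[:210]]))
E
```

```text
tool_pos: [0.4963, -0.1446, 0.249]
contact_force: [-2.6, -0.1, 4.2]
tool_pos: [0.4963, -0.1446, 0.2484]
contact_force: [-0.4, 1.2, 0.0]
opening: 1.0
tool_pos: [0.4955, -0.1442, 0.3027]
contact_force: [0.4, -0.6, 0.1]
opening: 1.003
tool_pos: [0.4187, 0.0265, 0.3731]
contact_force: [1.2, 0.2, -0.3]
opening: 1.0
time_s: 31.05
tool_pos: [0.4258, 0.1162, 0.3726]
```

View pics/g4.png

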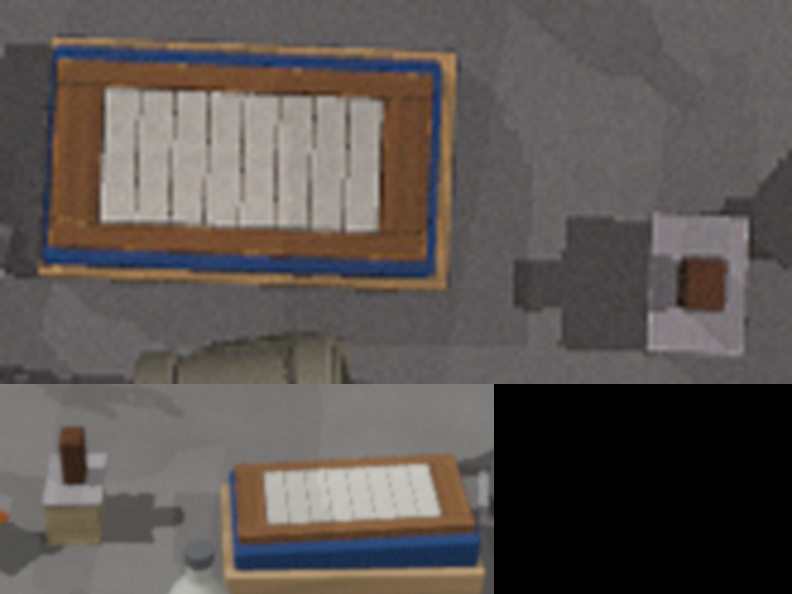

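The top view shows the roller back in its holder, upright and within about 1 mm of where it started (plate at (648–748, 212–354)). The row is level, and the arm is clear.

```bash
python3 -c "
from rig import manip
print(manip.sign_off())"
```

```text
the job is handed in; nothing more can be done
None
```

The job is handed in at about 31 s of 72: I rolled all eight slats there and back with a push of about 20 N (highest reading about 22 N); by contact height they are level with the frame, and the roller stands upright in its holder with the gripper open and clear.

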